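# Lock the donation box drawer with its clevis pin

### The arm

A 6-joint arm with a two-finger parallel gripper is mounted at the origin on the work surface. World frame = base frame: x ahead of the robot, y to its left, z up, the work surface at z = 0. Lengths are in m, angles in degrees, forces in N, time in s.
With the tool pointing down it reaches from about 0.2 to 0.875 m from the base axis. Payload 3.4 kg.
Tool frame: the origin (TCP) lies between the finger pads; the fingertips stand 11 mm ahead of it and the grasp point (between the pads) lies 8 mm behind it; z points along the fingers, y is the direction in which the jaws open and shut (so a half turn about z gives the same grasp; the last joint's range is limited). The gripper opens to 94 mm and grips with 3 to 60 N. Pads are 16 mm wide; open, the fingers measure 119 mm over their backs; the gripper's body (75 mm by 177 mm) begins 78 mm behind the grasp point.
Start: joints at [69.729, 15.808, 86.224, -0, 77.962, -6.933], TCP at [0.133, 0.56, 0.216] pointing down, gripper open.
Joint ranges: [-165.64, 165.64], [-43.16, 119.46], [12.63, 154.43], [-67.54, 247.53], [6.08, 155.33], [-154.97, 154.97]. Speed limits (degrees/s): [147.25, 147.25, 180, 180, 180, 180].

### API

Orientations are given as [roll, pitch, yaw] about the fixed x, y, z axes, in that order (R = Rz(yaw) Ry(pitch) Rx(roll)).
In Python, from bench import * gives the robot as it stands.
- The arm moves only by the shell command python3 -m crank 'ROWS' [FORCE]. ROWS is JSON, a list of rows, each a list of 7 numbers: the opening in per cent of the stroke, from 0 (shut) to 100 (fully open), then the shift along the world's x, y, z in cm, then the turn, a rotation vector about the world's x, y, z in rad. In form: [[jaw, x, y, z, wx, wy, wz], ...]. A call has 1 to 8 rows; each row shifts and turns the commanded pose from where the row before left it; what a row does not reach is not made up. A row lasts 1/8 s, in which the tool goes at most 62.5 mm and 10.7 degrees, less where a joint would pass 70% of its speed; a pose out of reach is approached as far as the arm can. A call with a gripper value outside its range is refused whole. The fingers move at their own pace and stop on an object; FORCE is the grip in N (left out, the last holds). Time passes only in rows, so rows that do not move let the fingers close. It gives the time, the measured TCP pose, the force and the opening at its end, in the units of the state.
- observe(): the state, without advancing time (a new reading comes with each control period).
- camera(name): name is "scene" or "top" or "wrist"; returns a dict with "img" (400x640x3 uint8, blue, green, red), "range_z" (400x640 float32, m along the optical axis (not along the pixel's ray), 0 where there is no reading), "intrinsics" (3x3 intrinsics, pixels), "k1" (the pictures are not rectified: a ray, as slopes to the right and down, at radius r is drawn at 1 + k1 r^2 times it, then the intrinsics apply), "rvec" (rotation vector, rad) and "tvec" (3), from world to camera coordinates, as OpenCV has them. Camera axes: x right, y down, z forward; pixel columns grow to the right and rows downward; lengths in m; the calibration is good to about 2 mm. A picture is of the moment at which its call begins.
- job_done(): hands the job in, once; it reports no verdict.
The state is a dict: "t": time; "qpos": joint angles; "joint_vel": joint speeds; "joint_torque": joint torques, N m; "ee_pos": TCP position; "orientation": TCP orientation; "force": force on the tool from outside, world axes, zero at the start; "ft_torque": the same for the moment, N m; "gripper_width": finger opening in m.
Only numpy, scipy, OpenCV 4.12 (cv2) and the standard library are available. Lean on these libraries where they do the work, as an engineer would, in place of code of your own. Each camera call takes 0.05 s, during which the arm holds its last target.

### The job

Push the open drawer of the green donation box fully shut, then take the red-headed lock pin from its black holder and thread it down through the upper steel ear, the yellow hasp blade and the lower ear until its head sits flat on the upper ear, and let go of it. Feel for the hole gently: never let the pin bear on the box or its lock with more than about 30 N, and do not disturb the can, the sauce bottle or the jar.

Things in the scene. Friction and masses are not known exactly. Their poses are not given: they have to be found in the camera images.
- box: Green steel donation box, fixed to the table, 240 mm (its x) by 200 mm (its y) by 90 mm high; origin at the centre of its underside, z up. The grey drawer front is on its -x side; the drawer opens along the box's -x. A steel clevis stands on its top and a yellow hasp blade on the drawer reaches into it.
- lock_mark (a point): Reference point level with the upper ear's top face, 147 mm above the box's origin, at x = -45, y = -65 mm in the box's frame (axes as the box). The clevis is bolted down through slots: its hole line is on x = -45 mm, but 5 to 35 mm from this point along the box's +y. How far is not measured, differs each time, and must be felt for or seen.
- drawer (a joint): How far the drawer stands out, m: 0 = fully shut against its stop, 0.13 = fully out. It stays where left; sliding it takes about 3 N.
- slot_end (a point): Middle of the -y end of the slot in the yellow hasp blade, on its top face. The slot is 14 mm along the box's x and runs 46 mm along +y from here; blade 5 mm thick, 70 mm wide, top 132 mm high. It moves with the drawer; fully shut, the slot lies between the ears, in line with their holes. Its upright yellow tab is on the drawer front at y = -80 to -10 mm, up to 134 mm high.
- lower_mark (a point): Point 27 mm below lock_mark, level with the lower ear's top face. Each ear is a level plate 44 mm (box x) by 60 mm (y) by 8 mm thick (upper 139 to 147 mm, lower 112 to 120 mm high) with a vertical 14 mm round hole, 1 mm chamfer, in its centre, one straight below the other. They are open to -x and the sides; a web 147 mm high joins them at +x. The clevis stays put when pushed.
- drawer_face (a point): Point on the outer face of the grey drawer front where it can be pushed: 55 mm above the table, at y = +50 mm in the box's frame (away from the yellow tab); the face looks along the box's -x and spans z = 6 to 88 mm. With the drawer shut this point is at x = -132 mm in the box's frame.
- pin_center (a point): Centre of the lock pin, half-way up, z axis along the pin (up). 90 mm long, 0.07 to 0.12 kg: a steel shank 12 mm in diameter, 50 mm long, its foot tapered to 10 mm over the last 3 mm, below a red round head 26 mm in diameter, 40 mm tall, with a flat underside. It starts upright in its holder, the head's underside 58 mm and its top 98 mm above the table.
- pin_tip (a point): Foot of the pin, on its axis, 45 mm below its centre; fully home it is 97 mm above the box's origin.
- pin_shoulder (a point): Underside of the pin's red head, on its axis, 5 mm above the pin's centre; fully home it is 147 mm above the box's origin.
- holder: Black block fixed to the table, 60 by 60 by 34 mm high, origin at the centre of its underside, with a 14 mm hole 26 mm deep in the middle of its top in which the pin stands.
- can_center (a point): Centre of a steel food can, 74 mm in diameter, 110 mm tall: leave it alone.
- sauce_center (a point): Centre of a yellow sauce bottle, 60 mm in diameter, 150 mm tall: leave it alone.
- jar_center (a point): Centre of an amber jar, 68 mm in diameter, 100 mm tall: leave it alone.
Mind the look-alikes: they are no part of the job. There is more than one size of the part that bears pin_center; the job needs the smallest.

How it is judged:
By the outcome, as a careful person would: the job done as asked, in the order asked, and still so for the second after the job is handed in, with the robot touching nothing.
It also fails if it takes over 70 s, if anything falls off the work surface, if the arm or the gripper's body presses on something with over 40 N, if the wrist force passes 120 N, or if a joint passes its speed limit or range.

## Working session

There is one attempt and no reset: what is moved stays moved. The work goes in short steps, Python scripts to look and compute and a shell command to move; the robot and the scene stay as the last step left them, time stands still between calls to the robot, and variables do not carry over. Pictures are saved under pics/ and viewed, and the job is handed in when it is done.

```bash
mkdir -p pics; ls; cat > h.py <<'E'
from bench import *
import numpy as np, cv2
def get(n):
    c=camera(n); return c
def ray(c,u,v):
    K=np.array(c["intrinsics"]); k=c["k1"]
    d=np.array([(u-K[0,2])/K[0,0],(v-K[1,2])/K[1,1]]); s=d.copy()
    for _ in range(20): s=d/(1+k*(s@s))
    R=cv2.Rodrigues(np.array(c["rvec"],float))[0]; t=np.array(c["tvec"],float).ravel()
    return -R.T@t, R.T@np.array([s[0],s[1],1.])
def onz(c,u,v,z):
    o,d=ray(c,u,v); return o+d*(z-o[2])/d[2]
def deep(c,u,v):
    o,d=ray(c,u,v); return o+d*c["range_z"][int(round(v)),int(round(u))]
def cloud(c):
    K=np.array(c["intrinsics"]);k=c["k1"]
    v,u=np.mgrid[0:400,0:640]; d=np.stack([(u-K[0,2])/K[0,0],(v-K[1,2])/K[1,1]],-1); s=d.copy()
    for _ in range(20): s=d/(1+k*(s**2).sum(-1,keepdims=True))
    R=cv2.Rodrigues(np.array(c["rvec"],float))[0]; t=np.array(c["tvec"],float).ravel()
    P=np.concatenate([s,np.ones((400,640,1))],-1)*c["range_z"][...,None]
    return (P-t)@R
def proj(c,p):
    R=cv2.Rodrigues(np.array(c["rvec"],float))[0]; q=R@np.array(p)+np.array(c["tvec"]).ravel()
    s=q[:2]/q[2]; s=s*(1+c["k1"]*(s@s)); K=np.array(c["intrinsics"]); return s[0]*K[0,0]+K[0,2],s[1]*K[1,1]+K[1,2]
E
python3 - <<'E'
from h import *
import pickle
s=observe(); print(s)
for n in ["scene","top","wrist"]:
    c=get(n); cv2.imwrite(f"pics/{n}0.png",c["img"]); pickle.dump(c,open(n+"0.pkl","wb"))
    print(n,c["intrinsics"],c["k1"],ray(c,320,200))
E
```

```text
pics
{'t': 0.0, 'qpos': array([ 6.97270397e+01,  1.58463983e+01,  8.62959614e+01, -1.39599155e-03,
        7.79627024e+01, -6.93129261e+00]), 'joint_vel': array([-0.11533536, -0.01683084,  0.04354335,  0.05498786, -0.03781466,
       -0.03477648]), 'joint_torque': array([-2.29962643e-04, -4.04596531e+01, -2.37223631e+01,  6.99776947e-02,
        3.48432153e-02, -1.34714783e-04]), 'ee_pos': array([0.1324864 , 0.55894397, 0.21561177]), 'orientation': array([-1.79895541e+02, -1.13239967e-02,  1.66658614e+02]), 'force': array([ 0.33567453, -0.22141747, -1.32788088]), 'ft_torque': array([-0.06809819,  0.03621901, -0.00223941]), 'gripper_width': 0.09370840216158946}
scene [[361.95222817   0.         319.77268208]
 [  0.         361.95222817 194.74816106]
 [  0.           0.           1.        ]] -0.06971566642550577 (array([ 1.17206588, -0.17278239,  0.78248823]), array([-0.61866205,  0.23487798, -0.74986702]))
top [[412.39248226   0.         316.71254363]
 [  0.         412.39248226 202.19361705]
 [  0.           0.           1.        ]] -0.0008952807395915286 (array([0.40803952, 0.04301214, 1.28144247]), array([ 0.15921713, -0.00957364, -0.98724368]))
wrist [[312.09207367   0.         324.30283844]
 [  0.         312.09207367 195.58885228]
 [  0.           0.           1.        ]] -0.05821066122931695 (array([0.06723516, 0.57409747, 0.3845765 ]), array([ 0.23463584, -0.07017085, -0.96974839]))
```

View pics/scene0.png

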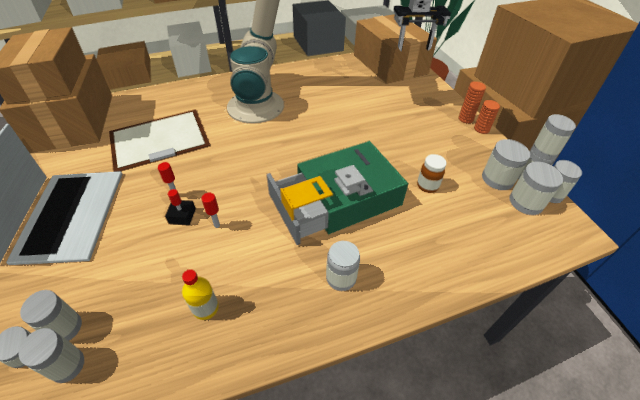

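View pics/top0.png

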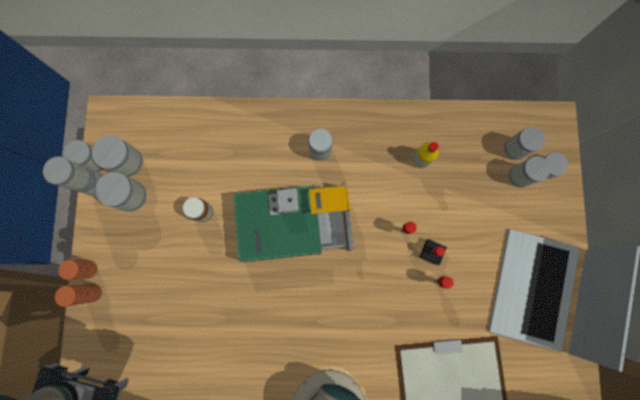

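View pics/wrist0.png

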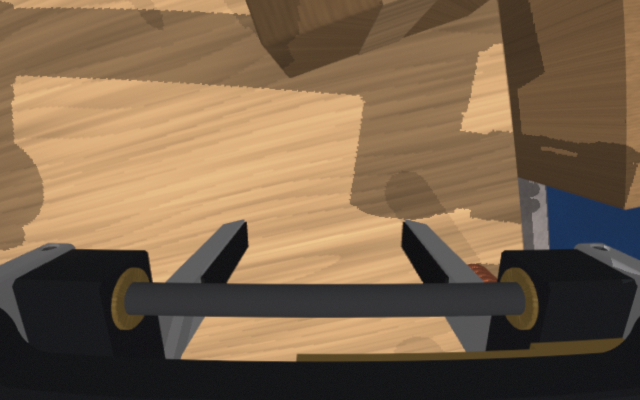

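```bash
python3 - <<'E'
from h import *
import pickle
s=pickle.load(open("scene0.pkl","rb"));t=pickle.load(open("top0.pkl","rb"))
cv2.imwrite("pics/c1.png",np.vstack([cv2.resize(s["img"][150:240,130:250],(800,600))[:600]]))
cv2.imwrite("pics/c2.png",cv2.resize(t["img"][175:300,230:360],(780,750))[:600])
cv2.imwrite("pics/c3.png",cv2.resize(s["img"][140:245,260:415],(800,542)))
cv2.imwrite("pics/c4.png",cv2.resize(t["img"][210:300,380:480],(660,594)))
for n,c in (("s",s),("t",t)):
    P=cloud(c); im=c["img"].astype(int)
    m=((im[...,2]>120)&(im[...,1]<60)&(im[...,0]<60)).astype(np.uint8)
    k,l,st,ce=cv2.connectedComponentsWithStats(m)
    for i in range(1,k):
        if st[i,4]>15:
            Q=P[(l==i)&(c["range_z"]>0)]
            print(n,st[i],ce[i].round(1),np.median(Q,0).round(4),Q.min(0).round(3),Q.max(0).round(3))
E
```

```text
s [158 162  14  21 180] [164.5 171.8] [ 0.3831 -0.3239  0.1084] [ 0.356 -0.338  0.067] [ 0.389 -0.307  0.118]
s [168 189  10  17 114] [173.  196.4] [ 0.467  -0.3117  0.0926] [ 0.448 -0.322  0.061] [ 0.472 -0.299  0.099]
s [202 193  16  22 227] [208.6 203. ] [ 0.5358 -0.2255  0.1105] [ 0.51  -0.239  0.066] [ 0.541 -0.207  0.119]
s [183 270  13  15 154] [188.9 276.8] [ 0.7564 -0.287   0.1485] [ 0.74  -0.299  0.134] [ 0.766 -0.274  0.152]
t [429 143   9   8  54] [433.1 146.2] [ 0.7502 -0.2877  0.1504] [ 0.738 -0.299  0.144] [ 0.76  -0.275  0.154]
t [405 222  11  11  84] [410.1 227.1] [ 0.5218 -0.2237  0.118 ] [ 0.507 -0.24   0.111] [ 0.536 -0.21   0.124]
t [436 247   9   9  60] [439.8 250.6] [ 0.4576 -0.312   0.0975] [ 0.445 -0.344  0.034] [ 0.471 -0.301  0.104]
t [442 277  10  11  86] [446.6 282. ] [ 0.37   -0.3223  0.1176] [ 0.356 -0.336  0.108] [ 0.384 -0.309  0.123]
```

View pics/c1.png

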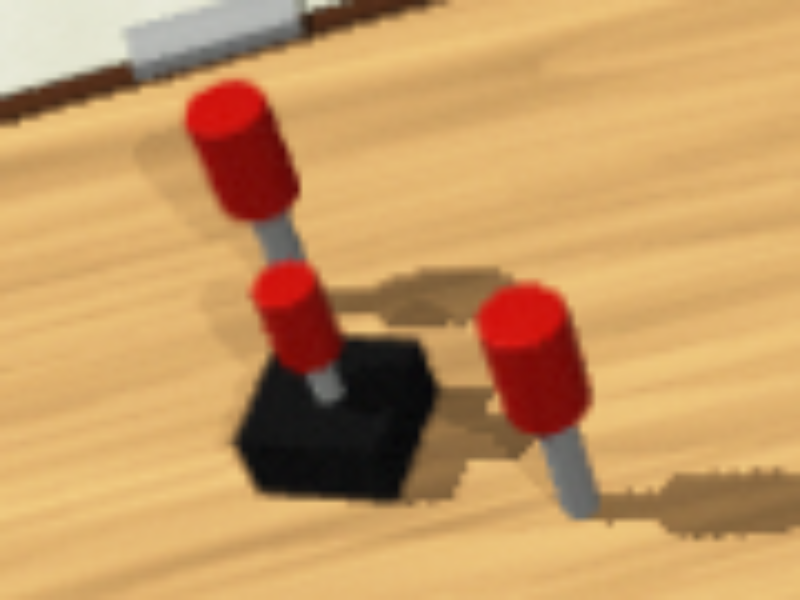

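View pics/c2.png

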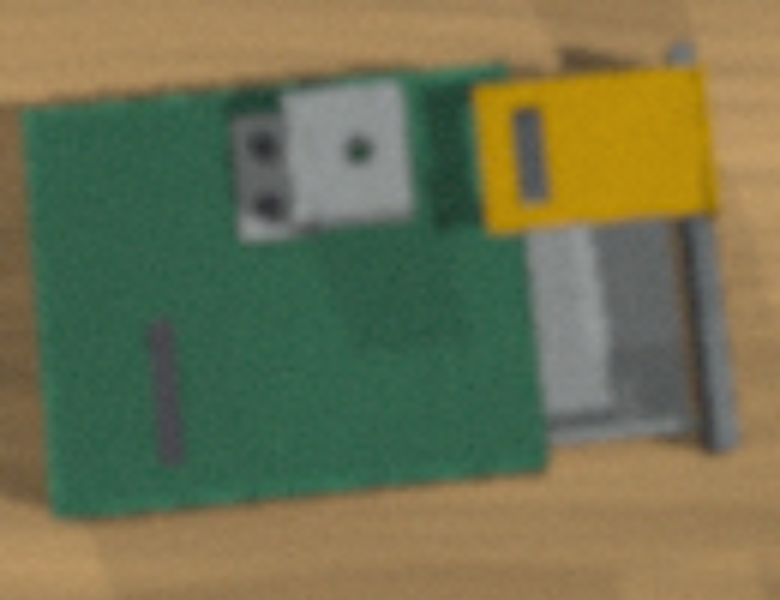

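View pics/c3.png

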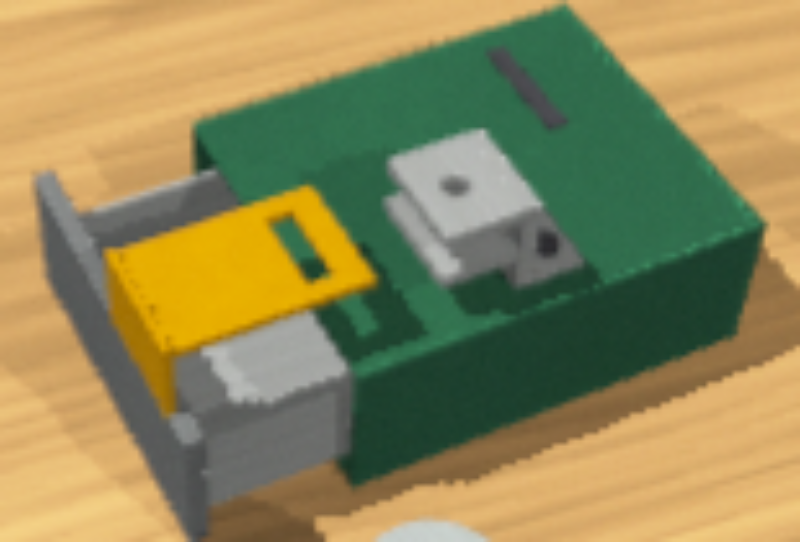

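View pics/c4.png

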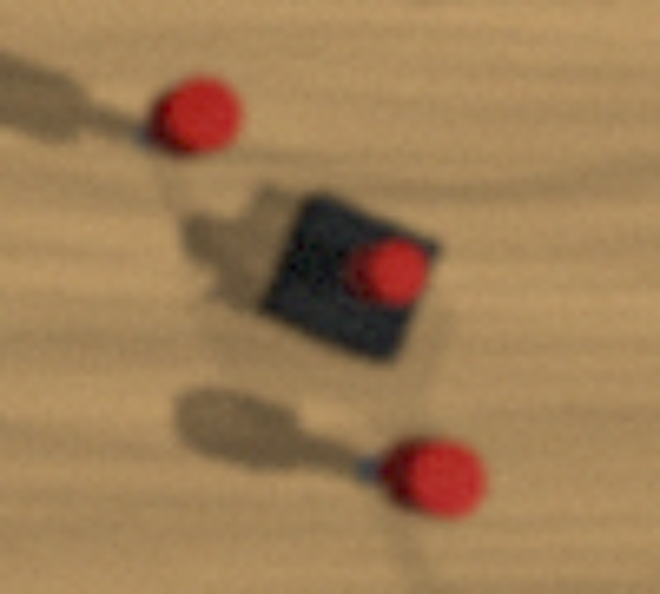

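```bash
python3 - <<'E'
from h import *
import pickle
s=pickle.load(open("scene0.pkl","rb"));t=pickle.load(open("top0.pkl","rb"))
for n,c in (("s",s),("t",t)):
    P=cloud(c); im=c["img"].astype(int); b,g,r=im[...,0],im[...,1],im[...,2]
    m=(g>r+20)&(g>b+10)&(abs(P[...,2]-.09)<.012)&(P[...,0]>.3)
    print(n,m.sum(),np.median(P[m],0))
    # cast boundary contour onto z=.09 
    mm=cv2.morphologyEx(m.astype(np.uint8),cv2.MORPH_CLOSE,np.ones((5,5)))
    cs=cv2.findContours(mm,cv2.RETR_EXTERNAL,cv2.CHAIN_APPROX_NONE)[0]; cc=max(cs,key=cv2.contourArea)[:,0]
    Q=np.array([onz(c,u,v,.09)[:2] for u,v in cc],np.float32)
    print(cv2.minAreaRect(Q*1000)); print(cv2.boxPoints(cv2.minAreaRect(Q*1000)))
    y=(r>150)&(g>100)&(b<60)&(P[...,0]>.45)&(P[...,1]>-.2)&(abs(P[...,2]-.132)<.008)
    cs=cv2.findContours(y.astype(np.uint8),cv2.RETR_EXTERNAL,cv2.CHAIN_APPROX_NONE)[0]; cc=max(cs,key=cv2.contourArea)[:,0]
    Q=np.array([onz(c,u,v,.132)[:2] for u,v in cc],np.float32)
    print("yellow",cv2.boxPoints(cv2.minAreaRect(Q*1000)).round(1))
    w=(abs(P[...,2]-.147)<.006)&(P[...,0]>.45)&(P[...,0]<.75)&(abs(P[...,1])<.2)&(r-b<40)&(r>90)
    cs=cv2.findContours(cv2.morphologyEx(w.astype(np.uint8),cv2.MORPH_OPEN,np.ones((3,3))),cv2.RETR_EXTERNAL,cv2.CHAIN_APPROX_NONE)[0]; cc=max(cs,key=cv2.contourArea)[:,0]
    Q=np.array([onz(c,u,v,.147)[:2] for u,v in cc],np.float32)
    print("ear",cv2.minAreaRect(Q*1000),cv2.boxPoints(cv2.minAreaRect(Q*1000)).round(1))
# holes by dark
for n,c,(u0,v0) in (("s",s,(348,176)),("t",t,(290,200))):
    g=c["img"][v0-4:v0+5,u0-4:u0+5].astype(float).sum(-1); w=np.clip(np.percentile(g,60)-g,0,None)
    vv,uu=np.mgrid[v0-4:v0+5,u0-4:u0+5]; w[w<w.max()*.3]=0
    print((w*uu).sum()/w.sum(),(w*vv).sum()/w.sum(),onz(c,(w*uu).sum()/w.sum(),(w*vv).sum()/w.sum(),.147))
# pin centre: contour of head in top at z .098, and depth
for c,(u,v) in ((t,(439.8,250.6)),(s,(172,193))): print(onz(c,u,v,.098),deep(c,u,v))
for c in (s,t):
  for nm,(p,rng) in dict().items(): pass
P=cloud(t)
for n,(u,v) in dict(can=(320,137),sauce=(433,146),jar=(193,208)).items(): print(n,P[v,u])
E
```

```text
s 3467 [0.53797007 0.17201068 0.08911697]
((540.1928100585938, 156.8038330078125), (205.8192901611328, 243.11822509765625), 6.671396732330322)
[[423.85785  265.58435 ]
 [452.1021    24.112307]
 [656.5278    48.023315]
 [628.2835   289.49536 ]]
yellow [[553.9  57.8]
 [568.1 -53.3]
 [642.9 -43.7]
 [628.7  67.4]]
ear ((593.854248046875, 123.35317993164062), (64.40831756591797, 56.15623474121094), 6.222072601318359) [[558.8 147.8]
 [564.9  92. ]
 [628.9  98.9]
 [622.8 154.8]]
t 4544 [0.51659039 0.16872952 0.08933012]
((532.0843505859375, 156.35247802734375), (198.53811645507812, 237.48048400878906), 6.645613670349121)
[[419.74072  262.8067  ]
 [447.22388   26.921852]
 [644.428     49.898254]
 [616.9448   285.7831  ]]
yellow [[555.6  56.1]
 [568.  -52.1]
 [636.1 -44.3]
 [623.7  63.9]]
ear ((589.614013671875, 123.44315338134766), (60.65776443481445, 53.81998825073242), 6.719732761383057) [[556.3 146.6]
 [562.6  93.2]
 [622.9 100.3]
 [616.6 153.7]]
347.61501416430593 175.60339943342777 [0.59347664 0.11893853 0.147     ]
289.3520877565464 199.62101910828025 [0.59087881 0.11740538 0.147     ]
[ 0.45730817 -0.3123131   0.098     ] [ 0.45746264 -0.31342714  0.09428961]
[ 0.46226388 -0.31099219  0.098     ] [ 0.45997248 -0.31143836  0.09579032]
can [0.78552348 0.03390939 0.10848694]
sauce [ 0.75013672 -0.28684561  0.15057202]
jar [0.57089717 0.40011279 0.09389423]
```

Candidates, top-view pixels: small pin in the black holder at (440,251), larger pins at (410,227) and (447,282), and the sauce bottle's red cap at (433,146). I choose (440,251): it stands in the holder, its head is the smallest (9 px against 11), and its top is at about 98 mm. The close crop confirms this. The hole reads about (0.592, 0.118) and the box yaw about 96.65°.

Drawer first.

```bash
python3 -m crank '[[0,2.7,-4.7,0.4,0,0,0.05],[0,2.7,-4.7,0.4,0,0,0.05],[0,2.7,-4.7,0.4,0,0,0.05],[0,2.7,-4.7,0.4,0,0,0.05],[0,2.7,-4.7,0.4,0,0,0.05],[0,2.7,-4.7,0.4,0,0,0.05],[0,2.7,-4.7,0.4,0,0,0.05],[0,2.7,-4.7,0,0,0,0]]' 20
python3 -m crank '[[0,2.7,-4.7,0,0,0,0],[0,2.7,-4.7,0,0,0,0],[0,2.7,-4.7,0,0,0,0],[0,2.7,-4.7,0,0,0,0],[0,2.7,-4.7,0,0,0,0],[0,2.7,-4.7,0,0,0,0]]'
```

```text
t: 1.15
ee_pos: [0.3494, 0.182, 0.2448]
orientation: [180.0, 0.1, -173.3]
force: [0.8, 0.5, 0.5]
gripper_width: 0.0174
t: 1.9
ee_pos: [0.5112, -0.1001, 0.2443]
orientation: [180.0, -0.0, -173.3]
force: [0.6, 0.1, 0.8]
gripper_width: 0.0002
```

```bash
python3 -m crank '[[0,0,0,-5,0,0,0],[0,0,0,-5,0,0,0],[0,0,0,-5,0,0,0],[0,0.1,0,-2.3,0,0,0],[0,0,0,0,0,0,0]]'
python3 - <<'E'
from h import *
c=get("scene");cv2.imwrite("pics/s1.png",cv2.resize(c["img"][100:260,200:440],(780,520)))
E
```

```text
t: 2.52
ee_pos: [0.51, -0.098, 0.0696]
orientation: [179.9, -0.3, -173.3]
force: [0.6, 0.3, -0.4]
gripper_width: 0.0004
```

View pics/s1.png

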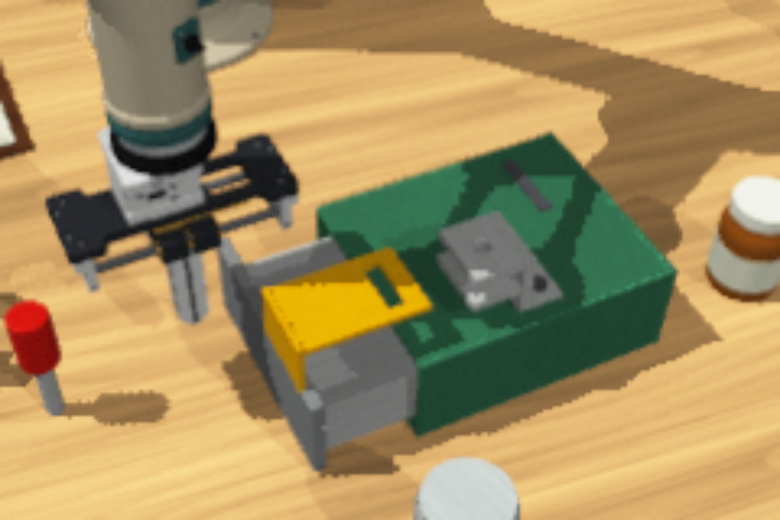

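The closed fingers (crop pixel 187,300) stand clear in front of the drawer face, so I push along the box's +x.

```bash
python3 -m crank '[[0,-0.12,1,0,0,0,0],[0,-0.18,1.5,0,0,0,0],[0,-0.18,1.5,0,0,0,0],[0,-0.18,1.5,0,0,0,0],[0,-0.18,1.5,0,0,0,0],[0,-0.18,1.5,0,0,0,0],[0,-0.12,1,0,0,0,0]]'
```

```text
t: 3.45
ee_pos: [0.5003, -0.0024, 0.0715]
orientation: [180.0, 0.0, -173.2]
force: [0.8, -2.5, 2.4]
gripper_width: 0.0004
```

```bash
python3 -m crank '[[0,-0.03,0.3,0,0,0,0],[0,-0.03,0.3,0,0,0,0]]'
```

```text
t: 3.7
ee_pos: [0.4994, 0.0025, 0.0714]
orientation: [-180.0, -0.0, -173.3]
force: [0.6, -3.5, 2.2]
gripper_width: 0.0001
```

```bash
python3 -m crank '[[0,-0.03,0.2,0,0,0,0],[0,-0.03,0.2,0,0,0,0]]'
```

```text
t: 3.95
ee_pos: [0.4989, 0.0063, 0.0714]
orientation: [180.0, -0.0, -173.3]
force: [0.2, -2.7, 1.2]
gripper_width: 0.0004
```

```bash
python3 -m crank '[[0,-0.02,0.15,0,0,0,0],[0,0,0,0,0,0,0]]';python3 -m crank '[[0,-0.02,0.15,0,0,0,0],[0,0,0,0,0,0,0]]'
```

```text
t: 4.2
ee_pos: [0.4987, 0.0082, 0.0714]
orientation: [180.0, -0.0, -173.3]
force: [1.7, -1.5, 0.7]
gripper_width: 0.0003
t: 4.45
ee_pos: [0.4986, 0.0093, 0.0714]
orientation: [-180.0, -0.0, -173.3]
force: [0.6, -3.3, -0.2]
gripper_width: 0.0005
```

```bash
python3 -m crank '[[0,-0.02,0.15,0,0,0,0],[0,0,0,0,0,0,0]]'
```

```text
t: 4.7
ee_pos: [0.4986, 0.0093, 0.0714]
orientation: [-179.8, -0.0, -173.2]
force: [1.4, -8.9, -0.9]
gripper_width: 0.0004
```

```bash
python3 -m crank '[[0,-0.02,0.15,0,0,0,0],[0,0,0,0,0,0,0]]'; python3 - <<'E'
from h import *
print(observe()["force"])
E
```

```text
t: 4.95
ee_pos: [0.4986, 0.0093, 0.0715]
orientation: [-179.6, -0.0, -173.1]
force: [0.6, -12.2, -1.4]
gripper_width: 0.0004
[  0.63909842 -12.15914343  -1.37446203]
```

```bash
python3 -m crank '[[0,0.1,-1.5,0,0,0,0],[0,0.2,-3,0,0,0,0],[0,0.1,-3,5,0,0,0],[30,0,-2,5,0,0,0]]'; python3 - <<'E'
from h import *
import pickle
for n in("top","scene"):
    c=get(n);pickle.dump(c,open(n+"1.pkl","wb"))
    P=cloud(c); im=c["img"].astype(int); b,g,r=im[...,0],im[...,1],im[...,2]
    cv2.imwrite(f"pics/{n}2.png",c["img"])
    m=((r>120)&(g<60)&(b<60)).astype(np.uint8); k,l,st,ce=cv2.connectedComponentsWithStats(m)
    for i in range(1,k):
        if st[i,4]>15: print(n,st[i],ce[i])
E
```

```text
t: 5.45
ee_pos: [0.5016, -0.0828, 0.1719]
orientation: [179.8, -0.1, -173.4]
force: [1.1, -1.2, -0.4]
gripper_width: 0.0074
top [429 143   9   8  52] [433.11538462 146.26923077]
top [436 247   9   9  61] [439.73770492 250.78688525]
top [442 277  11  11  87] [446.42528736 282.        ]
scene [158 162  14  21 192] [164.81770833 171.953125  ]
scene [168 189  11  17 123] [173.31707317 196.71544715]
scene [202 193  16  22 239] [208.88284519 203.27615063]
scene [183 270  14  15 157] [189.10191083 276.85987261]
```

The drawer met its stop: the force rose to 12 N with no further motion. Next the pin: hover above it and look with the wrist camera.

```bash
python3 -m crank '[[60,-1,-4,2,0,0,0],[60,-1,-5,0,0,0,0],[60,-1,-5,0,0,0,0],[60,-1,-5,0,0,0,0],[60,-0.4,-3.9,0,0,0,0],[60,0,0,0,0,0,0],[60,0,0,0,0,0,0]]'; python3 - <<'E'
from h import *
import pickle
c=get("wrist");pickle.dump(c,open("wrist3.pkl","wb"));cv2.imwrite("pics/w3.png",c["img"])
s=observe();print(s["ee_pos"],s["orientation"],proj(c,[.458,-.312,.098]),proj(c,s["ee_pos"]-[0,0,.011]))
c=get("scene");cv2.imwrite("pics/s3.png",cv2.resize(c["img"][100:260,130:370],(780,520)))
E
```

```text
t: 6.42
ee_pos: [0.4579, -0.3099, 0.1904]
orientation: [179.8, -0.0, -173.3]
force: [0.5, 0.4, 0.0]
gripper_width: 0.0566
[ 0.45806601 -0.3097273   0.19072571] [ 1.79843345e+02 -3.27193566e-02 -1.73251151e+02] (np.float64(321.7781753013172), np.float64(201.25182847735968)) (np.float64(325.0443012953013), np.float64(235.01745981467116))
```

View pics/w3.png

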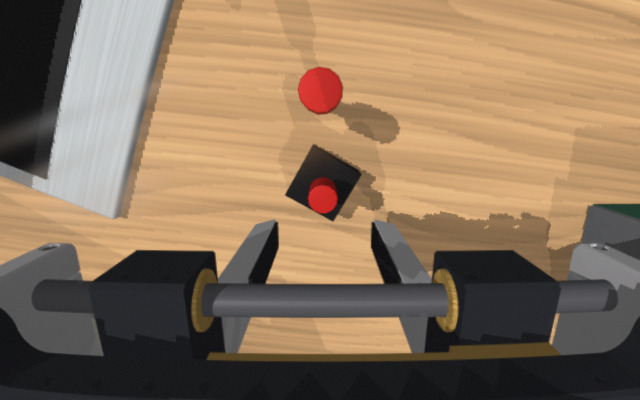

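View pics/s3.png

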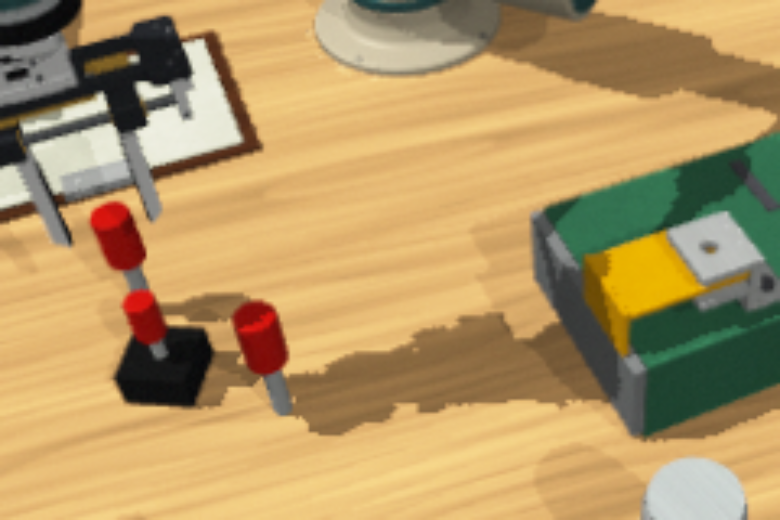

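The wrist view shows the small pin's head at (323,197) on the holder, with a larger pin behind it at (320,90). The scene view shows the drawer shut. I measure the top face of the head.

```bash
python3 - <<'E'
from h import *
import pickle
c=pickle.load(open("wrist3.pkl","rb")); im=c["img"][170:220,300:350]; print(im[8:48:2,23].tolist())
cv2.imwrite("pics/w3c.png",cv2.resize(im,(600,600),interpolation=cv2.INTER_NEAREST))
b,g,r=[im[...,i].astype(int) for i in range(3)]
m=((r>190)&(g<80)).astype(np.uint8)
k,l,st,ce=cv2.connectedComponentsWithStats(m)
for i in range(1,k):
    if st[i,4]>100:
        ct=max(cv2.findContours((l==i).astype(np.uint8),0,1)[0],key=len)
        e=cv2.minEnclosingCircle(ct);print(st[i],ce[i]+[300,170],e, onz(c,ce[i][0]+300,ce[i][1]+170,.098),np.median(cloud(c)[170:220,300:350][l==i],0))
t=pickle.load(open("top0.pkl","rb")); im=t["img"][240:262,428:452];b,g,r=[im[...,i].astype(int) for i in range(3)]
m=((r>175)&(g<70)).astype(np.uint8); M=cv2.moments(m,True); u,v=M['m10']/M['m00']+428,M['m01']/M['m00']+240;print(M['m00'],u,v,onz(t,u,v,.098))
E
```

```text
[[18, 22, 103], [17, 22, 105], [18, 22, 106], [18, 23, 111], [40, 45, 199], [40, 44, 204], [38, 43, 203], [40, 45, 204], [39, 43, 204], [38, 43, 204], [37, 41, 202], [38, 41, 201], [39, 42, 203], [37, 42, 201], [36, 39, 200], [36, 40, 200], [37, 41, 201], [35, 39, 188], [31, 30, 39], [81, 110, 137]]
[  9  16  27  27 558] [321.91218638 198.61827957] ((21.81012725830078, 28.632911682128906), 13.545379638671875) [ 0.45565775 -0.31215524  0.098     ] [ 0.45542268 -0.31223556  0.09855161]
12.0 441.0 251.25 [ 0.45550864 -0.315683    0.098     ]
```

View pics/w3c.png

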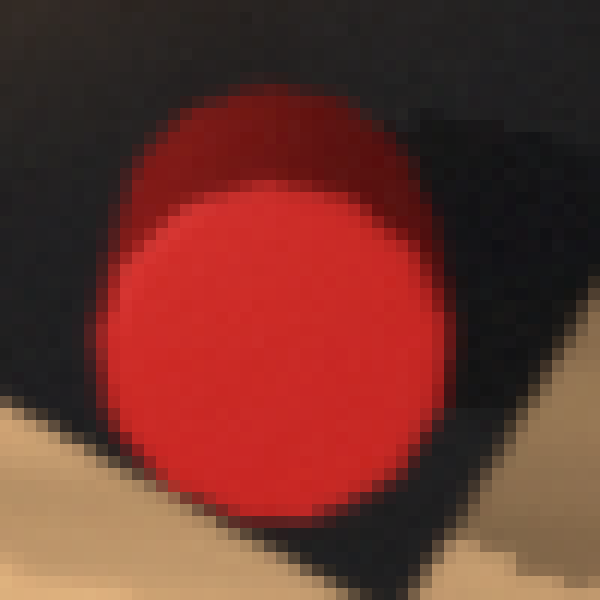

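```bash
python3 -m crank '[[60,-0.25,-0.24,-2,0,0,0],[60,0,0,-3,0,0,0],[60,0,0,-3,0,0,0],[60,0,0,-2,0,0,0],[60,0,0,-1.4,0,0,0],[60,0,0,0,0,0,0]]'
python3 - <<'E'
from h import *
c=get("scene");cv2.imwrite("pics/s4.png",cv2.resize(c["img"][140:240,120:270],(780,520)))
E
```

```text
t: 7.28
ee_pos: [0.4555, -0.3127, 0.0768]
orientation: [179.9, -0.1, -173.2]
force: [0.3, -0.6, -0.4]
gripper_width: 0.0565
```

View pics/s4.png

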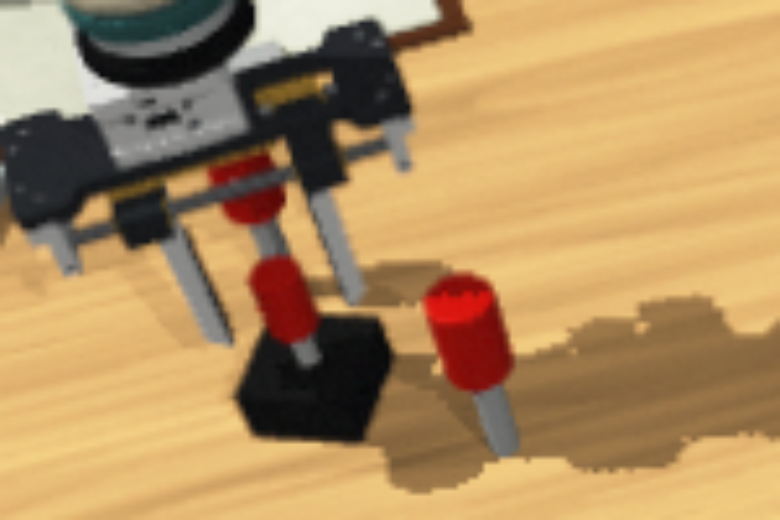

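The fingers straddle the small pin's head (crop pixel 285,300). Close and lift.

```bash
python3 -m crank '[[20,0,0,0,0,0,0],[20,0,0,0,0,0,0],[15,0,0,0,0,0,0],[15,0,0,0,0,0,0],[15,0,0,0,0,0,0]]' 40
```

```text
t: 7.95
ee_pos: [0.4559, -0.314, 0.0779]
orientation: [-180.0, 0.0, -173.3]
force: [0.0, 0.2, 2.3]
gripper_width: 0.0254
```

```bash
python3 -m crank '[[15,0,0,1,0,0,0],[15,0,0,2,0,0,0],[15,0,0,3,0,0,0],[15,0,0,5,0,0,0],[15,0,0,4,0,0,0]]'
python3 - <<'E'
from h import *
c=get("scene");cv2.imwrite("pics/s5.png",cv2.resize(c["img"][100:240,100:310],(780,520)))
c=get("wrist");cv2.imwrite("pics/w5.png",c["img"])
s=observe();print(s["ee_pos"],s["force"])
E
```

```text
t: 8.57
ee_pos: [0.4559, -0.3141, 0.2297]
orientation: [-179.9, 0.0, -173.3]
force: [0.5, -0.6, -0.3]
gripper_width: 0.0254
[ 0.45793069 -0.31583086  0.23272606] [-0.03085058  0.24764422 -0.79521926]
```

View pics/s5.png

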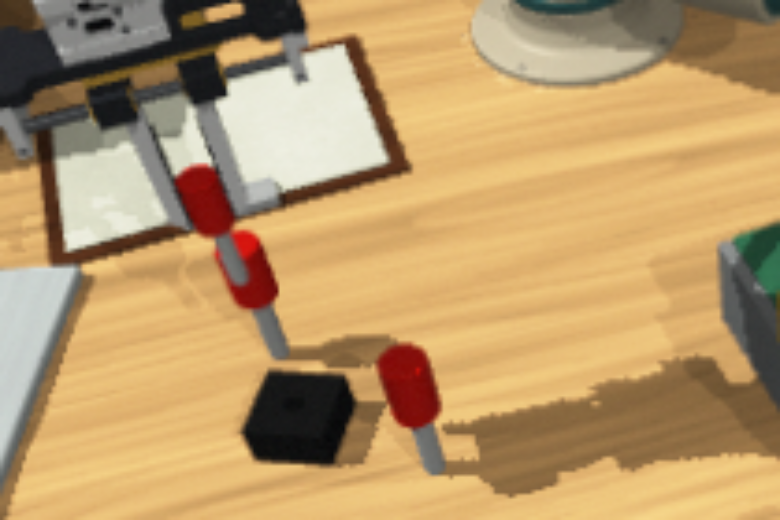

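View pics/w5.png

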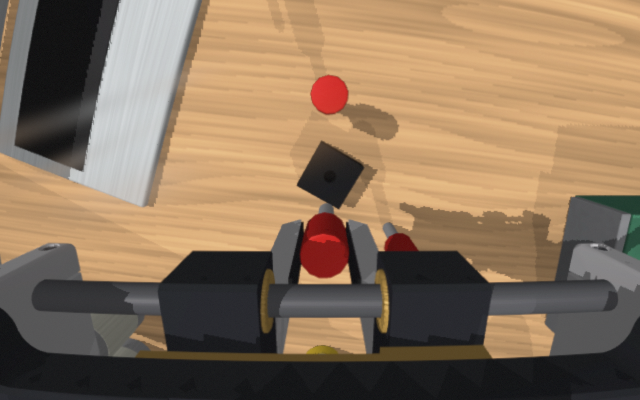

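The pin is out of the holder, upright between the pads (scene crop 210,210). I carry it to a hover beyond the hole (world +x) and look.

```bash
python3 -m crank '[[15,0.8,2,1.5,0,0,0],[15,1.6,4.3,1.4,0,0,0],[15,1.7,4.4,0,0,0,0],[15,1.8,4.6,0,0,0,0],[15,1.8,4.6,0,0,0,0],[15,1.8,4.6,0,0,0,0],[15,1.8,4.6,0,0,0,0],[15,1.8,4.6,0,0,0,0]]'
python3 -m crank '[[15,1.6,4.6,0,0,0,0],[15,1.2,3.2,0,0,0,0],[15,0.6,1.8,0,0,0,0],[15,0,0,0,0,0,0],[15,0,0,0,0,0,0],[15,0,0,0,0,0,0]]'
python3 - <<'E'
from h import *
import pickle
for n in ("wrist","top","scene"):
    s=observe();print(s["ee_pos"],s["orientation"])
    c=get(n);pickle.dump(c,open(n+"6.pkl","wb"));cv2.imwrite(f"pics/{n}6.png",c["img"])
c=pickle.load(open("wrist6.pkl","rb")); print(proj(c,[.592,.118,.147]))
E
```

```text
t: 9.68
ee_pos: [0.5859, 0.0263, 0.2552]
orientation: [179.9, -0.2, -173.2]
force: [0.8, -0.6, -0.6]
gripper_width: 0.0252
t: 10.42
ee_pos: [0.6204, 0.1178, 0.2567]
orientation: [-180.0, -0.0, -173.4]
force: [-0.8, 0.8, -0.7]
gripper_width: 0.025
[0.62042623 0.11783849 0.25667286] [-1.79981142e+02 -1.21570808e-02 -1.73376582e+02]
[0.62053803 0.11789521 0.25672232] [-1.79986725e+02  1.39247560e-03 -1.73378985e+02]
[0.62058266 0.11800601 0.2567793 ] [-1.79994317e+02  9.92528026e-03 -1.73373965e+02]
(np.float64(328.3831935962713), np.float64(166.12112436138233))
```

View pics/wrist6.png

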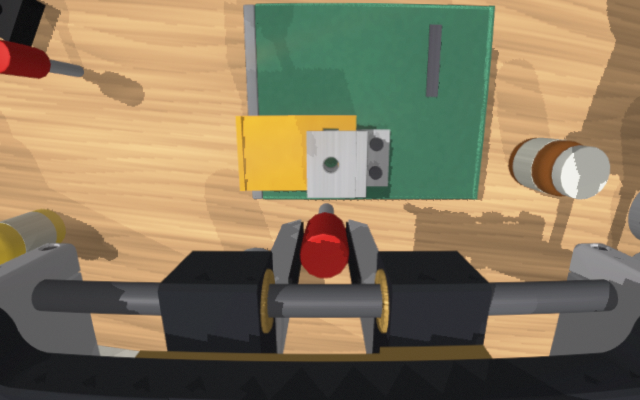

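View pics/scene6.png

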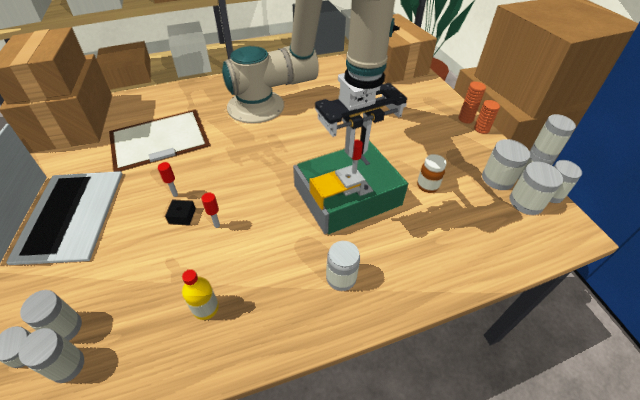

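The wrist view shows the ear hole at (331,164), the pin's foot at (326,208) and the blade inside the clevis with the drawer flush. Now I measure them both.

```bash
python3 - <<'E'
from h import *
import pickle
c=pickle.load(open("wrist6.pkl","rb"))
a=cv2.resize(c["img"][145:185,305:365],(780,520),interpolation=cv2.INTER_NEAREST)
cv2.imwrite("pics/w6a.png",a)
cv2.imwrite("pics/w6b.png",cv2.resize(c["img"][195:285,285:365],(530,596),interpolation=cv2.INTER_NEAREST))
s=pickle.load(open("scene6.pkl","rb"))
cv2.imwrite("pics/s6b.png",cv2.resize(s["img"][130:205,310:410],(800,600),interpolation=cv2.INTER_CUBIC))
E
```

```text
(no output)
```

View pics/w6a.png

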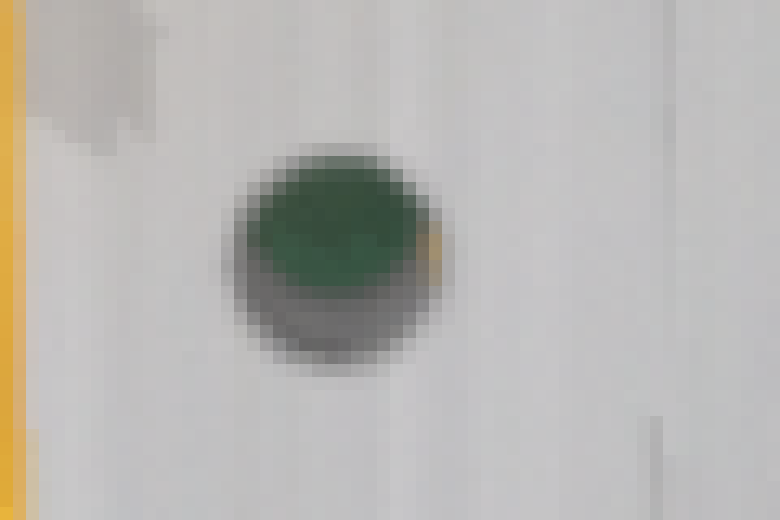

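View pics/w6b.png

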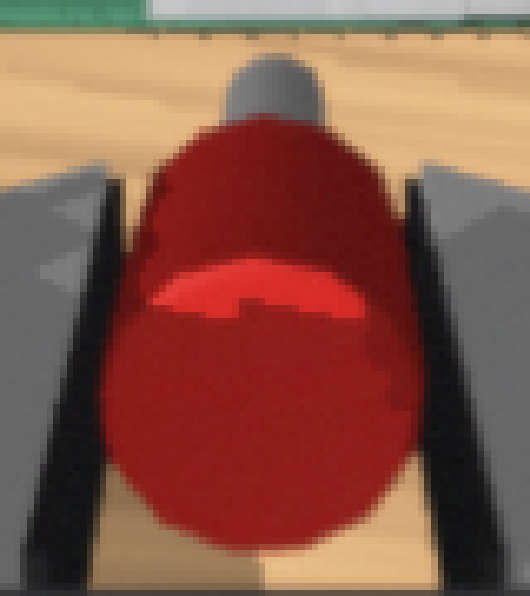

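View pics/s6b.png

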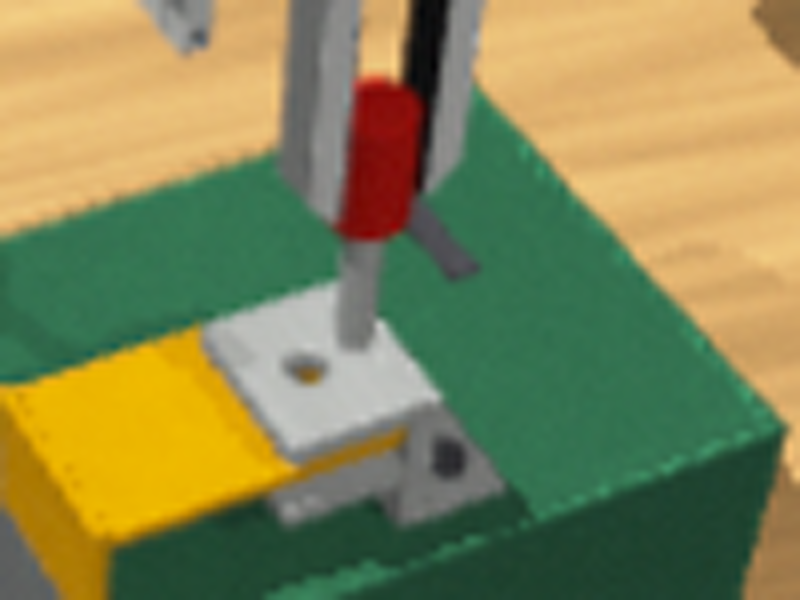

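```bash
python3 - <<'E'
from h import *
import pickle
c=pickle.load(open("wrist6.pkl","rb")); s=pickle.load(open("scene6.pkl","rb"))
H=onz(c,330.7,164.7,.147); T=onz(c,324.05,255.6,.2777); F=onz(c,326.0,202.3,.1877)
print("hole",H,"headtop",T,"foot far edge",F)
Hs=onz(s,310+303/8-.5,130+367/8-.5,.147); print("hole scene",Hs)
# scene foot: bottom centre approx (356,343), taper radius
print("foot scene",onz(s,310+357/8-.5,130+341/8-.5,.1877), "top scene",onz(s,310+387/8-.5,130+90/8-.5,.2777))
for n,p in(("pred",[.592,.118,.147]),): print(proj(s,p))
E
```

```text
hole [0.59048601 0.1199116  0.147     ] headtop [0.61994503 0.11731361 0.2777    ] foot far edge [0.61506909 0.11830684 0.1877    ]
hole scene [0.59253472 0.11868081 0.147     ]
foot scene [0.62466521 0.11936834 0.1877    ] top scene [0.61932297 0.12219115 0.2777    ]
(np.float64(347.0415795072609), np.float64(175.29349018937603))
```

```bash
python3 -m crank '[[15,-1,0.05,0,0,0,0],[15,-1,0.05,0,0,0,0],[15,-1,0,-0.5,0,0,0],[15,0,0,-1,0,0,0],[15,0,0,-0.9,0,0,0],[15,0,0,0,0,0,0],[15,0,0,0,0,0,0]]'
python3 - <<'E'
from h import *
import pickle
s=observe();print(s["ee_pos"],s["force"])
c=get("wrist");pickle.dump(c,open("wrist7.pkl","wb"));cv2.imwrite("pics/w7.png",cv2.resize(c["img"][140:290,230:430],(800,600)))
c=get("scene");pickle.dump(c,open("scene7.pkl","wb"));cv2.imwrite("pics/s7.png",cv2.resize(c["img"][130:205,300:400],(800,600)))
E
```

```text
t: 11.45
ee_pos: [0.5911, 0.1201, 0.2323]
orientation: [180.0, -0.0, -173.3]
force: [0.1, -0.8, -0.1]
gripper_width: 0.0253
[0.59107548 0.12012786 0.23228291] [ 0.1332703  -0.83556879 -0.05308315]
```

View pics/w7.png

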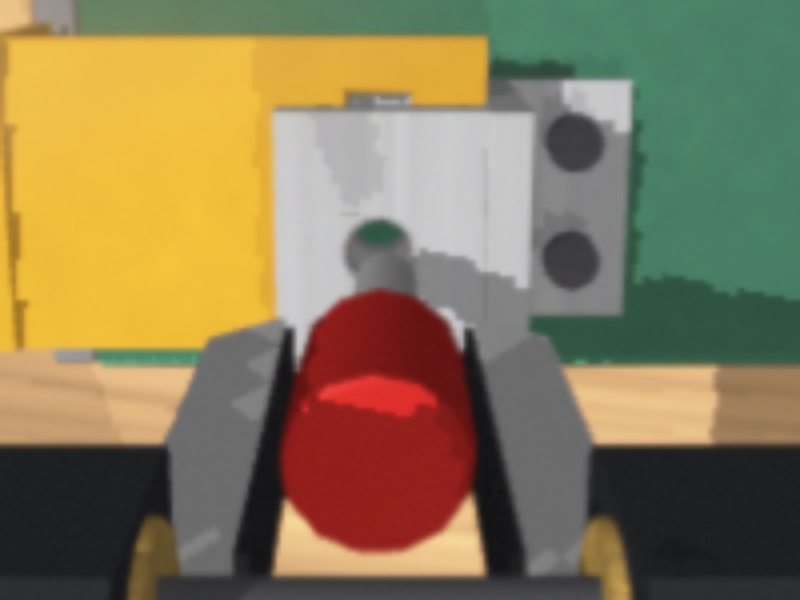

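View pics/s7.png

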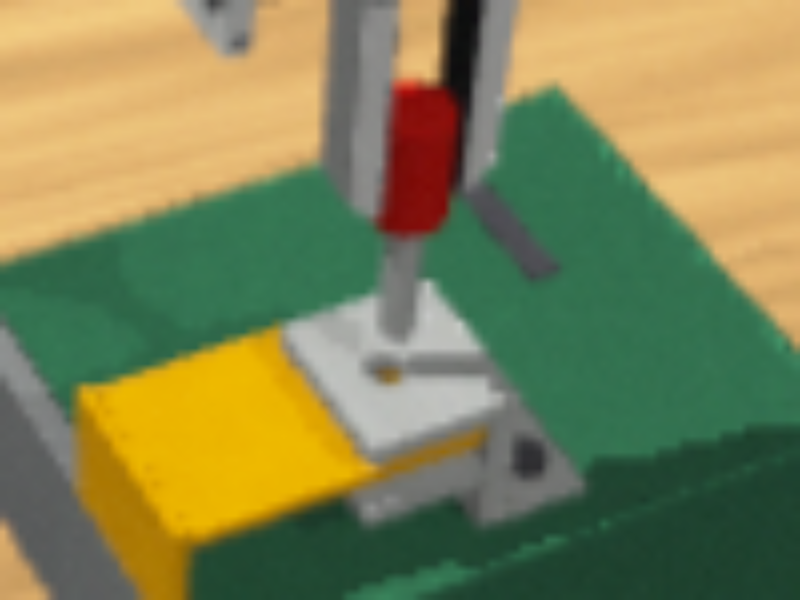

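The pin's foot (wrist crop 386,255) hangs just above the hole (378,249). I check the residual offset.

```bash
python3 - <<'E'
from h import *
import pickle
c=pickle.load(open("wrist7.pkl","rb"));s=pickle.load(open("scene7.pkl","rb"))
cv2.imwrite("pics/w7a.png",cv2.resize(c["img"][188:220,304:344],(800,600),interpolation=cv2.INTER_NEAREST)[:600])
f=lambda c,p,q,k,o,z: onz(c,o[0]+p/k-.5,o[1]+q/k-.5,z)
print(f(c,378,250,4,(230,140),.147), f(c,386,250,4,(230,140),.163),f(c,378,450,4,(230,140),.2533))
print(f(s,385,368,8,(300,130),.147), f(s,396,334,8,(300,130),.163))
E
```

```text
[0.58991571 0.1195336  0.147     ] [0.58560832 0.12060642 0.163     ] [0.58867981 0.11934264 0.2533    ]
[0.59314528 0.1191037  0.147     ] [0.59504706 0.12071158 0.163     ]
```

View pics/w7a.png

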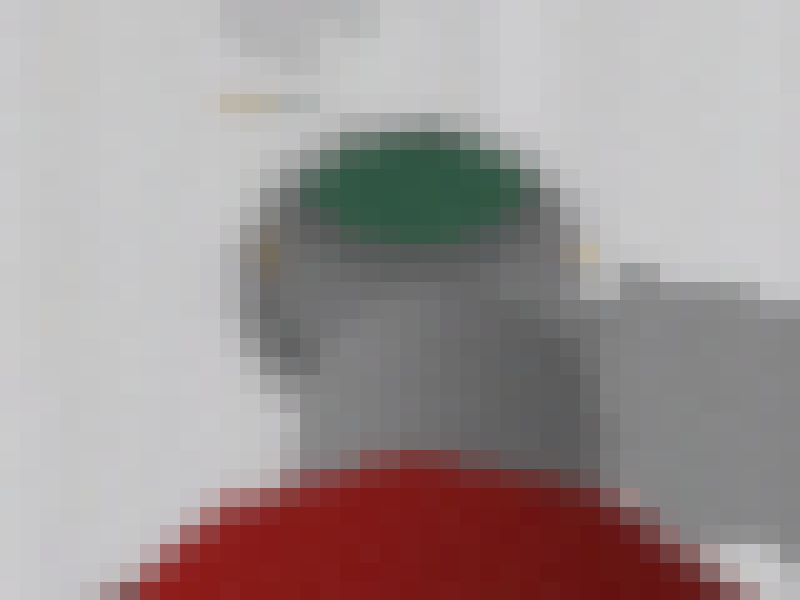

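```bash
python3 - <<'E'
from h import *
import pickle
c=pickle.load(open("wrist7.pkl","rb"))
print(onz(c,304+412/20-.5,202.4,.147),onz(c,304+412/20-.5,188+118/18.75-.5,.147),onz(c,304+452/20-.5,203,.163),onz(c,304+452/20-.5,203,.161))
E
```

```text
[0.59025115 0.11965787 0.147     ] [0.58286867 0.11878697 0.147     ] [0.58640821 0.12078138 0.163     ] [0.58692875 0.1208576  0.161     ]
```

```bash
python3 -m crank '[[15,-0.15,-0.12,-0.4,0,0,0],[15,0,0,-0.5,0,0,0],[15,0,0,-0.2,0,0,0],[15,0,0,-0.2,0,0,0],[15,0,0,0,0,0,0]]'
```

```text
t: 12.18
ee_pos: [0.5892, 0.1189, 0.2193]
orientation: [180.0, -0.0, -173.3]
force: [-0.9, 0.0, -0.7]
gripper_width: 0.0251
```

```bash
python3 -m crank '[[15,0,0,-0.15,0,0,0],[15,0,0,-0.15,0,0,0],[15,0,0,0,0,0,0]]'
```

```text
t: 12.55
ee_pos: [0.5892, 0.1189, 0.2164]
orientation: [180.0, -0.0, -173.3]
force: [-0.5, -0.2, -0.7]
gripper_width: 0.0254
```

```bash
python3 -m crank '[[15,0,0,-0.15,0,0,0],[15,0,0,0,0,0,0]]'
```

```text
t: 12.8
ee_pos: [0.5892, 0.1189, 0.2149]
orientation: [180.0, -0.0, -173.3]
force: [0.4, -0.3, -1.6]
gripper_width: 0.0255
```

```bash
python3 -m crank '[[15,0,0,-0.15,0,0,0],[15,0,0,-0.15,0,0,0],[15,0,0,0,0,0,0]]'
```

```text
t: 13.18
ee_pos: [0.5892, 0.1189, 0.2118]
orientation: [180.0, -0.0, -173.3]
force: [-0.3, -0.2, -1.2]
gripper_width: 0.0254
```

```bash
python3 -m crank '[[15,0,0,-0.15,0,0,0],[15,0,0,-0.15,0,0,0],[15,0,0,0,0,0,0]]'
```

```text
t: 13.55
ee_pos: [0.5892, 0.1189, 0.2088]
orientation: [180.0, -0.0, -173.3]
force: [-1.2, -0.4, -0.9]
gripper_width: 0.0254
```

```bash
python3 -m crank '[[15,0,0,-0.15,0,0,0],[15,0,0,-0.15,0,0,0],[15,0,0,0,0,0,0]]'
```

```text
t: 13.92
ee_pos: [0.5891, 0.1189, 0.2058]
orientation: [180.0, -0.0, -173.3]
force: [-0.4, -0.1, -0.8]
gripper_width: 0.0252
```

The foot is through the upper ear with no force. On down to the blade and the lower ear.

```bash
python3 -m crank '[[15,0,0,-0.2,0,0,0],[15,0,0,-0.2,0,0,0],[15,0,0,-0.2,0,0,0],[15,0,0,0,0,0,0]]'
```

```text
t: 14.42
ee_pos: [0.5891, 0.1189, 0.1997]
orientation: [180.0, -0.0, -173.3]
force: [-0.4, 0.1, -0.6]
gripper_width: 0.0254
```

```bash
python3 -m crank '[[15,0,0,-0.2,0,0,0],[15,0,0,-0.2,0,0,0],[15,0,0,-0.2,0,0,0],[15,0,0,0,0,0,0]]'
```

```text
t: 14.92
ee_pos: [0.5891, 0.1189, 0.1937]
orientation: [180.0, -0.0, -173.3]
force: [-0.3, 0.2, -0.9]
gripper_width: 0.025
```

```bash
python3 -m crank '[[15,0,0,-0.2,0,0,0],[15,0,0,-0.2,0,0,0],[15,0,0,0,0,0,0]]'
```

```text
t: 15.3
ee_pos: [0.5891, 0.1189, 0.1897]
orientation: [180.0, -0.0, -173.3]
force: [0.3, -0.2, -0.1]
gripper_width: 0.0251
```

```bash
python3 -m crank '[[15,0,0,-0.15,0,0,0],[15,0,0,-0.15,0,0,0],[15,0,0,0,0,0,0]]'
```

```text
t: 15.68
ee_pos: [0.5892, 0.1189, 0.1868]
orientation: [180.0, -0.0, -173.3]
force: [0.1, 0.2, -1.3]
gripper_width: 0.025
```

```bash
python3 -m crank '[[15,0,0,-0.15,0,0,0],[15,0,0,-0.15,0,0,0],[15,0,0,0,0,0,0]]'
```

```text
t: 16.05
ee_pos: [0.5892, 0.1189, 0.1838]
orientation: [180.0, -0.0, -173.3]
force: [-0.6, 0.3, -1.6]
gripper_width: 0.0255
```

```bash
python3 -m crank '[[15,0,0,-0.2,0,0,0],[15,0,0,-0.2,0,0,0],[15,0,0,-0.2,0,0,0],[15,0,0,0,0,0,0]]'
```

```text
t: 16.55
ee_pos: [0.5891, 0.1189, 0.1777]
orientation: [180.0, -0.0, -173.3]
force: [-0.2, 0.6, -0.7]
gripper_width: 0.0251
```

```bash
python3 -m crank '[[15,0,0,-0.2,0,0,0],[15,0,0,-0.2,0,0,0],[15,0,0,-0.2,0,0,0],[15,0,0,0,0,0,0]]'
```

```text
t: 17.05
ee_pos: [0.5891, 0.1189, 0.1718]
orientation: [180.0, -0.0, -173.3]
force: [0.3, 0.2, -0.8]
gripper_width: 0.0253
```

```bash
python3 -m crank '[[15,0,0,-0.15,0,0,0],[15,0,0,0,0,0,0]]'
```

```text
t: 17.3
ee_pos: [0.5892, 0.1189, 0.1704]
orientation: [180.0, -0.0, -173.3]
force: [-0.7, 0.6, -1.8]
gripper_width: 0.0252
```

```bash
python3 -m crank '[[15,0,0,-0.15,0,0,0],[15,0,0,0,0,0,0]]'
```

```text
t: 17.55
ee_pos: [0.5892, 0.1189, 0.1689]
orientation: [180.0, -0.0, -173.3]
force: [-0.7, 0.5, -0.4]
gripper_width: 0.0253
```

Home is expected near TCP z 0.166, so I feel in 1 mm steps.

```bash
python3 -m crank '[[15,0,0,-0.1,0,0,0],[15,0,0,0,0,0,0]]'; python3 -m crank '[[15,0,0,-0.1,0,0,0],[15,0,0,0,0,0,0]]'
```

```text
t: 17.8
ee_pos: [0.5892, 0.1189, 0.1679]
orientation: [180.0, -0.0, -173.3]
force: [-0.0, -0.1, -0.1]
gripper_width: 0.0251
t: 18.05
ee_pos: [0.5893, 0.1189, 0.167]
orientation: [180.0, 0.0, -173.3]
force: [-0.0, -1.1, -1.2]
gripper_width: 0.0255
```

```bash
python3 -m crank '[[15,0,0,-0.1,0,0,0],[15,0,0,0,0,0,0]]'
```

```text
t: 18.3
ee_pos: [0.5894, 0.1189, 0.1669]
orientation: [180.0, 0.1, -173.3]
force: [-0.4, -0.6, 5.3]
gripper_width: 0.0253
```

The head bears lightly (5 N) and the tool has stopped at the expected height. Look, then release.

```bash
python3 - <<'E'
from h import *
c=get("scene");cv2.imwrite("pics/s8.png",cv2.resize(c["img"][130:205,300:400],(800,600)))
E
python3 -m crank '[[20,0,0,0,0,0,0],[30,0,0,0,0,0,0],[45,0,0,0,0,0,0],[60,0,0,0,0,0,0],[60,0,0,0,0,0,0]]'
```

```text
t: 18.98
ee_pos: [0.5892, 0.1189, 0.1657]
orientation: [180.0, -0.0, -173.3]
force: [0.3, -0.4, 0.3]
gripper_width: 0.0543
```

View pics/s8.png

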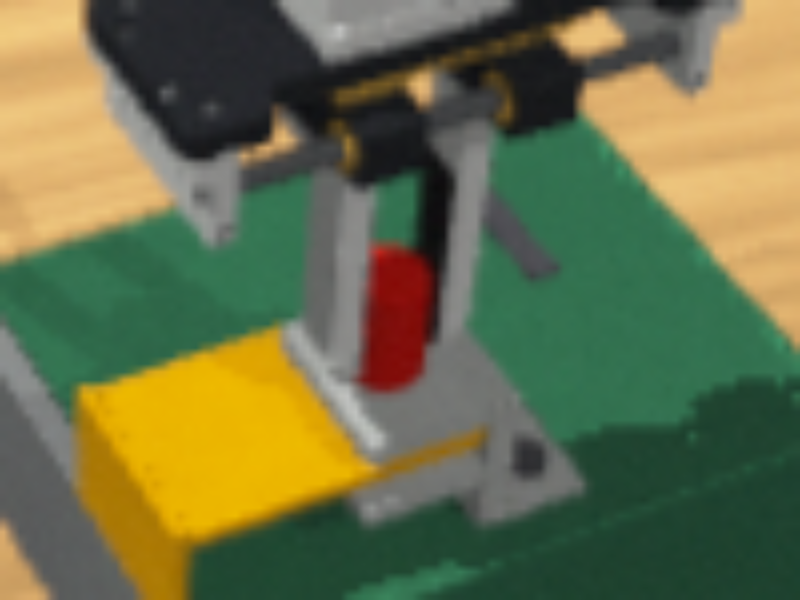

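The head (crop 395,370) sits on the upper ear. Withdraw straight up and check.

```bash
python3 -m crank '[[60,0,0,1,0,0,0],[60,0,0,2,0,0,0],[60,0,0,4,0,0,0],[60,-1,0,4,0,0,0],[60,-3,0,2,0,0,0],[60,-4,0,0,0,0,0],[60,-4,0,0,0,0,0],[60,0,0,0,0,0,0]]'
python3 - <<'E'
from h import *
import pickle
s=observe();print(s["ee_pos"],s["force"])
c=get("scene");cv2.imwrite("pics/s9.png",c["img"]);cv2.imwrite("pics/s9a.png",cv2.resize(c["img"][130:220,290:410],(800,600)))
t=get("top");cv2.imwrite("pics/t9.png",t["img"])
for n,c in(("s",c),("t",t)):
    P=cloud(c);im=c["img"].astype(int);m=(im[...,2]>110)&(im[...,1]<60)&(im[...,0]<60)&(P[...,1]>.05)&(P[...,1]<.2)
    if m.sum()>5: print(n,m.sum(),np.median(P[m],0),P[m][:,2].min(),np.percentile(P[m][:,2],90))
    Q0=cloud(pickle.load(open({"s":"scene0.pkl","t":"top0.pkl"}[n],"rb")))
    for nm,p in dict(can=(.785,.034,.11),sauce=(.75,-.287,.15),jar=(.571,.4,.1)).items():
        u,v=map(int,proj(c,p)); print(n,nm,P[v,u].round(4),Q0[v,u].round(4))
E
```

```text
t: 19.98
ee_pos: [0.467, 0.119, 0.2975]
orientation: [180.0, 0.1, -173.2]
force: [0.3, -0.9, 0.1]
gripper_width: 0.0563
[0.46699482 0.11902843 0.29750929] [ 0.28703724 -0.91043941  0.05917667]
s 157 [0.59932382 0.11660242 0.17644451] 0.14560131874666551 0.18650556358399648
s can [0.7825 0.0348 0.1093] [0.7827 0.0347 0.1097]
s sauce [ 0.748  -0.2872  0.1504] [ 0.7479 -0.2872  0.1502]
s jar [0.5645 0.403  0.097 ] [0.5658 0.4018 0.0985]
t 6 [0.59736574 0.1174012  0.18499835] 0.18344245867185857 0.18720247374360405
t can [0.7848 0.0369 0.1108] [0.7837 0.0369 0.114 ]
t sauce [ 0.7515 -0.2853  0.146 ] [ 0.7491 -0.283   0.1539]
t jar [0.5731 0.4017 0.099 ] [0.5724 0.4003 0.1035]
```

View pics/s9.png

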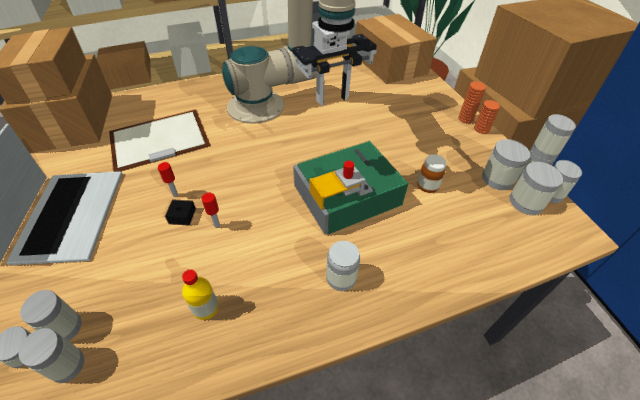

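View pics/s9a.png

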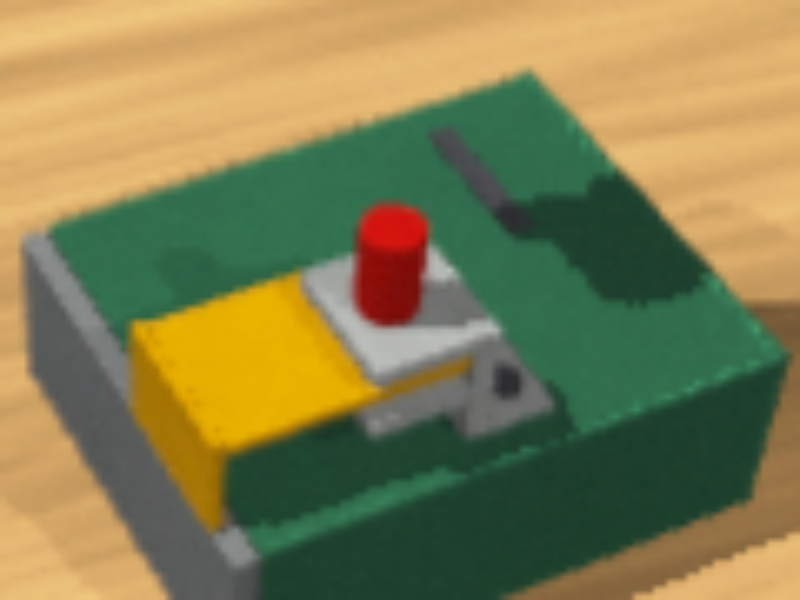

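The pin stands upright with its head on the upper ear (crop 390,265), its top at 0.187 m, as expected when home. The drawer is shut and the can, bottle and jar have not moved.

```bash
python3 -c "
from bench import *
print(job_done())"
```

```text
the job is handed in; nothing more can be done
None
```

The drawer is shut and the small red-headed pin sits home in the lock. I let go of it and handed the job in at about 20 s.

- **Drawer:** I pushed the drawer until it stopped moving and the force rose to 12 N. The last picture shows its front flush with the box.
- **Pin:** I took the smallest pin from the black holder. It went through the upper ear, blade and lower ear with forces no larger than the sensor's noise, about 2 N. The head then bore on the upper ear at about 5 N.
- **Last checks:**
  - The head's top measured about 0.187 m, which is the height expected when it is fully home.
  - The can, bottle and jar were unmoved in the scene camera, within about 2 mm. The top camera's depth readings at their edges differed by up to 8 mm, which I put down to edge noise.
  - The gripper was clear of everything.
- **Disagreement between cameras:** their readings of the hole differed by 2–3 mm. I went by the wrist view and a closer second look, and no search for the hole was needed.

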